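Seat the sample rack's cone in the shaker hub and rock it free

ROBOT

A 6-joint arm with a two-finger parallel gripper is mounted at the origin on a cart in front of the work surface, level with it; the furniture and walls round the work are solid. World frame = base frame: x ahead of the robot, y to its left, z up, the work surface at z = 0. Lengths are in m, angles in rad, forces in N, time in s.
With the tool pointing down it reaches from about 0.275 to 0.825 m from the base axis. Payload 4.9 kg.
Tool frame: the origin (TCP) lies midway between the tips of the shut fingers; the grasp point (between the pads) lies 19 mm behind it (bot.grip_depth is the distance from the TCP to the grasp point, in m); z points along the fingers, y is the line along which they close (so a half turn about z gives the same grasp; the last joint's range is limited). The gripper opens to 85 mm and grips with 20 to 120 N. Pads are 22 mm wide; open, the fingers measure 114 mm over their backs; the gripper's body (76 mm by 85 mm) begins 54 mm behind the grasp point. The pads swing forward as they close: fully open they stand 13 mm farther back than shut.
Start: joints at [-1.319, 0.326, -0.193, 1.052, 0, 1.437], TCP at [0.207, -0.51, 0.231] pointing down, gripper open.
Joint ranges: [-2.65, 2.65], [-0.97, 1.79], [-1.3, 1.35], [-1.93, 2.1], [-1.47, 1.37], [-3.14, 3.14]. Speed limits (rad/s): [2.57, 2.57, 3.14, 3.14, 3.14, 3.14].

INTERFACE

Orientations are given as a unit quaternion [w, x, y, z].
In Python, from cell import bot gives the robot as it stands. Calls block until the motion is done:
- bot.move_pose(position, orientation): joint-space move of the TCP to a pose.
- bot.move_linear(position, speed=0.15, rotation=None, until_force=None): straight line of the TCP; rotation=None keeps the orientation; speed is the mean speed in m/s. With until_force (N) it stops when the force on the tool has changed by that much, and returns True; else False.
- bot.goto_joints(angles): joint-space move.
- bot.set_gripper(opening, grasp_force=None): opening from 0.0 (shut) to 1.0 (fully open); grasp_force is the grip in N (None keeps the last); returns when the fingers have stopped.
- bot.wait(seconds).
- bot.solve_ik(position, orientation): joint angles nearest the present ones, or None.
- bot.camera(name): name is "side" or "top"; returns the picture (384x512x3 uint8, red, green, blue); there is no depth.
- bot.calibration(name): a dict with "mtx" (3x3 intrinsics, pixels), "extrinsics" (4x4, takes a point from world to camera coordinates). Camera axes: x right, y down, z forward; pixel columns grow to the right and rows downward; lengths in m; the calibration is good to about 2 mm. A picture is of the moment at which its call begins. calibration takes no time and is no camera call.
A pose or a line that the arm cannot do raises bot.PlanningError and nothing moves.
- bot.close_job(): hands the job in; it is judged then, once.
Trained networks look in the newest picture that a camera, given by its name, has taken for a name from the list of things; names that differ only in an ending like _2 or _b are one class to them, and where a whole thing is asked for, a point or a joint stands for the part that bears it (a point fixed in the world has none). Each returns a list of dicts, best first, with "confidence" (0 to 1); they miss things now and then, are a little off and sometimes report something else, mostly with a low value. They report only what shows in the picture. A call takes as long as a camera call.
- bot.search_frame(camera, thing): "bbox" ([left, top, width, height] in pixels, round what is visible of it).
Readings, each from a call of its own:
- bot.read_clock(): time.
- bot.read_joint_positions(): joint angles.
- bot.read_joint_vel(): joint speeds.
- bot.read_joint_efforts(): joint torques, N m.
- bot.read_position(): TCP position.
- bot.read_tool_rot(): TCP orientation.
- bot.read_ft_force(): force on the tool from outside, world axes, zero at the start.
- bot.read_moment(): the same for the moment, N m.
- bot.read_gripper_width(): opening from 0.0 (shut) to 1.0 (fully open).
- bot.read_finger_force(): force on a finger pad.
Only numpy, scipy, OpenCV 4.12 (cv2) and the standard library are available. Lean on these libraries where they do the work, as an engineer would, in place of code of your own. Each camera call takes 0.05 s, during which the arm holds its last target. There are 200 camera calls.

TASK

Lift the round sample rack off its cork ring by the T-grip and mount it on the swing shaker, pointer towards the home mark: turn it gently by feel until the hub's two pins drop into its plate and its cone sits fully home in the hub's cup. Then rock the seated rack by hand nearly to the end of the hub's swing, first anticlockwise (seen from above) and then clockwise, to check that it moves freely. Leave it home and released with its pointer at the home mark; do not drop or force it, and leave the glassware alone.

Things in the scene. Friction and masses are not known exactly. Their poses are not given: they have to be found in the camera images.
- rack: Loose round sample rack, 0.36 to 0.6 kg: aluminium disc of 144 mm diameter, six grey socket rings on top, black T-grip in the middle, solid cone below. Origin on the axis at the underside of its driver plate; z up, -x towards the rim pointer. Plate z = 0 to 12 mm, 96 x 96 mm; disc z = 12 to 20 mm; socket rings up to z = 38 mm, 26 to 70 mm off the axis.
- cone_tip (a point): Middle of the lower end of the rack's aluminium cone, 30 mm below the rack's origin. The cone is 36 mm in diameter at the plate and 20 mm at this end. Beside it the driver plate has two pin slots, at y = +33 and -33 mm of the rack, each 10 mm wide along the rack's x and 16 mm long along its y; in them the pins have 0.03 rad of play.
- rack_grip (a point): Middle of the rack's T-grip, on its axis 66 mm above its origin. The grip bar is 52 mm long along the rack's x, 14 mm thick along its y and 34 mm high (48 to 82 mm above the origin), on a 16 mm post: close the fingers along the rack's y.
- rack_pointer (a point): Tip of the small dark pointer on the rack's rim, 82 mm from the axis on the rack's -x side, 16 mm above its origin.
- cork_ring: Loose cork flask ring, 120 mm outside, 66 mm inside, 36 mm high, origin under its centre. The rack starts parked on it, driver plate on the cork and cone hanging in the hole.
- shaker: Swing shaker fixed to the bench: white housing 184 x 184 mm, top at 50 mm, grey control strip 28 mm deep at the front (-x, towards the robot); origin under the centre of the housing. In its top sits the steel hub.
- hub_top (a point): Middle of the hub's cup mouth, 58 mm above the bench, on the hub's upright axis; axes of the shaker. Steel flange of 86 mm diameter, conical cup of 35 mm diameter at the mouth with the taper of the rack's cone, and two upright pins (8 mm diameter, 10 mm high) on the flange, 33 mm either side of the axis; at mid swing they lie along the shaker's y.
- hub_axis (a point): Same axis, on the cup's floor, 26 mm above the bench. The unpowered hub swings by hand against 0.15 N m of friction, 0.75 rad (43 degrees) either way from mid swing. It starts anywhere from 0.70 rad clockwise to 0.50 rad anticlockwise of that, not reported. Pins and slots meet within 0.05 rad, else the plate rests on the pin tops; turning while pressing drags the hub.
- seat (a point): Point on the hub's axis where the rack's origin lies when the cone is home, 59 mm above the bench; axes of the shaker. On the pin tops the rack's origin is about 8 mm higher. Contacts are stiff: feel down at 15 mm/s or slower and stop at about 5 N; contact forces of 40 N, or letting go more than 1 mm above home, are too much.
- home_mark (a point): Small black raised mark on the housing's front edge, 87.5 mm from the hub's axis on the shaker's -x side, 52.5 mm above the bench.
- glass_a: Plain glass cup, 38 mm diameter, 59 mm high, origin under its centre. Bystander.
- glass_b: Plain glass cup, 38 mm diameter, 63 mm high, origin under its centre. Bystander.
- glass_c: Plain glass cup, 36 mm diameter, 63 mm high, origin under its centre. Bystander.
- beaker: Glass beaker, 74 mm diameter, 96 mm high, origin under its centre. Bystander.

How it is judged:
By the outcome, as a careful person would: the job done as asked, in the order asked, and still so for the second after the job is handed in, with the robot touching nothing.
It also fails if it takes over 72 s, if anything falls off the work surface, if the arm or the gripper's body presses on something with over 40 N, if the wrist force passes 120 N, or if a joint passes its speed limit or range.

## Working session

There is one attempt and no reset: what is moved stays moved. The work goes in short steps, each a Python script; the robot and the scene stay as the last script left them, time stands still between calls to the robot, and variables do not carry over. Pictures are saved under pics/ and viewed, at most 10 in all, crops included, and the job is handed in when it is done.

```bash
mkdir -p pics; ls
python3 - <<'E'
from cell import bot
import cv2,numpy as np
for c in("side","top"):
    im=bot.camera(c); cv2.imwrite(f"pics/{c}0.png",cv2.resize(im[:,:,::-1],(800,600)))
    k=bot.calibration(c); print(c,np.round(k["mtx"],1).tolist(),np.round(k["extrinsics"],4).tolist())
    for t in("rack","rack_grip","rack_pointer","cork_ring","shaker","hub_top","home_mark","glass_a","beaker","cone_tip"):
        print(t,[(np.round(d["bbox"],1).tolist(),round(d["confidence"],2)) for d in bot.search_frame(c,t)][:4])
print(bot.read_clock(),bot.read_tool_rot())
E
```

```text
pics
side [[386.7, 0.0, 255.7], [0.0, 386.7, 192.6], [0.0, 0.0, 1.0]] [[-0.9886, -0.1502, -0.0098, 0.5783], [-0.0866, 0.621, -0.779, 0.1236], [0.1231, -0.7693, -0.6269, 0.8465], [0.0, 0.0, 0.0, 1.0]]
rack [([264.4, 151.4, 56.4, 38.0], 0.88)]
rack_grip [([261.5, 148.3, 60.7, 40.8], 0.85)]
rack_pointer [([263.2, 148.0, 58.4, 43.7], 0.56)]
cork_ring [([268.7, 181.2, 45.3, 19.6], 0.58)]
shaker [([231.3, 235.0, 131.1, 113.4], 0.76)]
hub_top [([258.1, 149.2, 63.4, 40.3], 0.17)]
home_mark [([232.0, 234.3, 128.7, 112.8], 0.84)]
glass_a [([164.6, 222.7, 21.2, 34.1], 0.78), ([188.8, 200.8, 15.1, 27.9], 0.67), ([181.1, 179.4, 14.1, 26.1], 0.58)]
beaker [([193.9, 132.3, 25.3, 45.7], 0.88)]
cone_tip [([260.6, 146.3, 61.5, 43.9], 0.95), ([230.3, 231.9, 131.3, 115.6], 0.37)]
top [[388.9, 0.0, 255.2], [0.0, 388.9, 190.6], [0.0, 0.0, 1.0]] [[0.0242, -0.9995, 0.0226, 0.0037], [-0.9887, -0.0272, -0.1472, 0.5758], [0.1477, -0.0188, -0.9888, 0.868], [0.0, 0.0, 0.0, 1.0]]
rack [([298.4, 185.2, 59.9, 69.6], 0.85), ([325.6, 101.6, 43.4, 40.7], 0.35)]
rack_grip [([297.2, 184.9, 61.4, 70.6], 0.95)]
rack_pointer [([299.1, 187.7, 61.6, 64.7], 0.79)]
cork_ring [([133.6, 182.4, 98.9, 104.2], 0.23)]
shaker [([134.6, 182.9, 93.9, 106.3], 0.67)]
hub_top [([135.2, 180.4, 95.5, 109.2], 0.86), ([299.8, 186.4, 61.3, 68.2], 0.23)]
home_mark [([131.6, 185.3, 99.7, 101.4], 0.82)]
glass_a [([250.4, 119.8, 16.2, 22.9], 0.68), ([276.6, 107.4, 19.7, 18.7], 0.65), ([214.0, 110.1, 12.5, 21.8], 0.57)]
beaker []
cone_tip [([300.2, 185.2, 58.1, 67.2], 0.74), ([137.2, 179.3, 96.0, 108.0], 0.52)]
1.1 [8.80845300e-06 9.81448888e-01 1.91723967e-01 4.52477283e-06]
```

Run:
```python
from cell import bot
import cv2,numpy as np
t=bot.camera("top")[:,:,::-1]; s=bot.camera("side")[:,:,::-1]
np.save("t.npy",t);np.save("s.npy",s)
f=lambda a:cv2.resize(a,(800,600),interpolation=cv2.INTER_CUBIC)
cv2.imwrite("pics/tc.png",np.hstack([cv2.resize(t[175:295,120:240],(400,400),interpolation=2),cv2.resize(t[170:270,280:380],(400,400),interpolation=2)]))
cv2.imwrite("pics/sc.png",np.hstack([cv2.resize(s[222:357,225:375],(450,405),interpolation=2),cv2.resize(s[135:210,257:332],(350,405),interpolation=2)[:,:350]]))
```

```text
(no output)
```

View pics/top0.png

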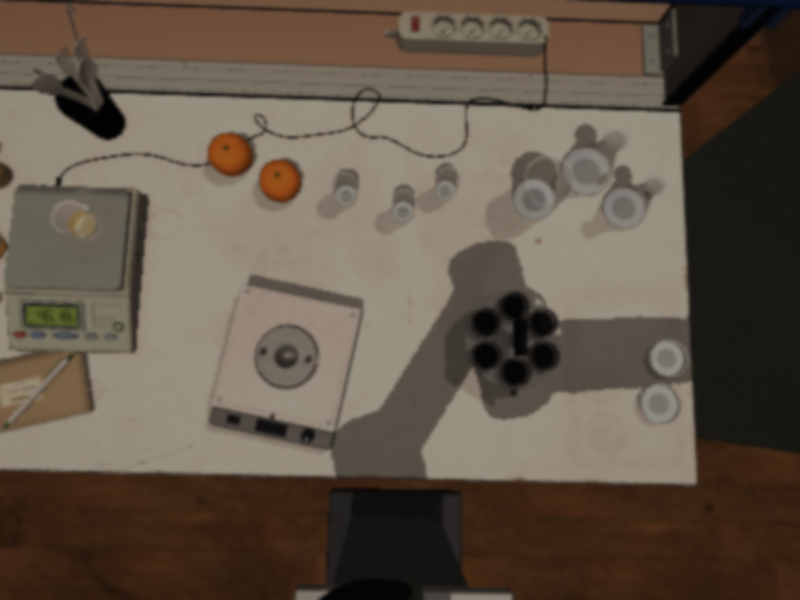

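View pics/tc.png

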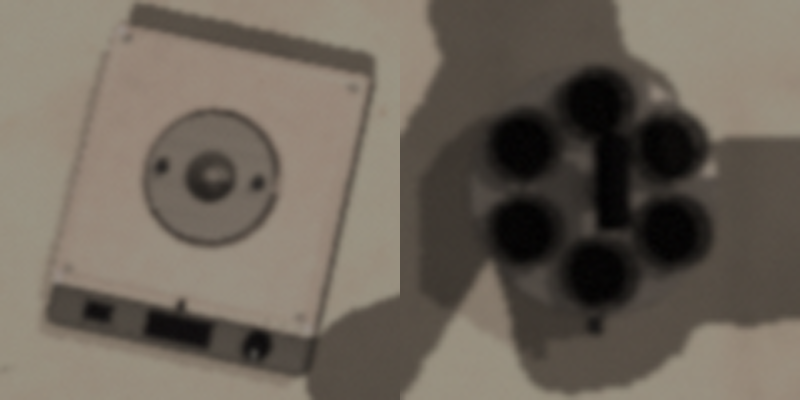

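View pics/sc.png

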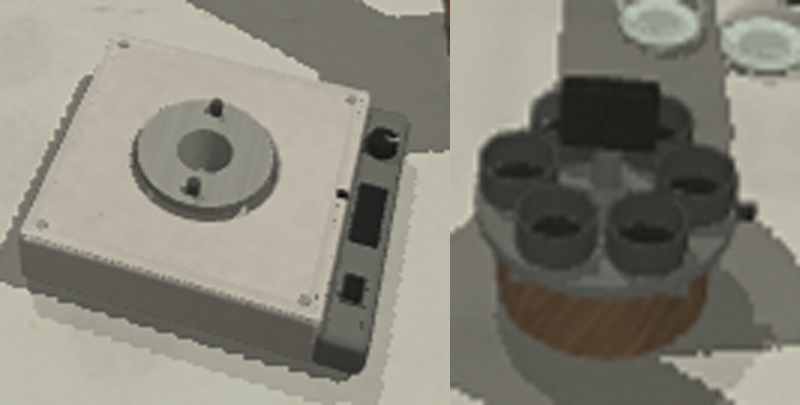

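The top crops show the hub centre at about (183, 228) px, its pins at (168, 224) and (197, 229), and the home mark at (174, 266). The rack bar is at about (333, 215) px and the pointer at (329, 251), with the rack on the cork ring. The glassware is clear of both. I'll triangulate next.

```bash
cat > h.py <<'E'
from cell import bot
import numpy as np
from scipy.optimize import least_squares
from scipy.spatial.transform import Rotation as R
def proj(c,P):
    k=bot.calibration(c);E=np.array(k["extrinsics"]);q=np.atleast_2d(P)@E[:3,:3].T+E[:3,3]
    q=q@np.array(k["mtx"]).T;return q[:,:2]/q[:,2:]
def tri(pt,ps):
    f=lambda X:np.r_[proj("top",X)[0]-pt,proj("side",X)[0]-ps]
    r=least_squares(f,[.4,0,.05]);return r.x,np.abs(r.fun).max()
def fit(obs,x0,sym=False): # obs: (cam, local pt, pixel)
    def f(v):
        o=[]
        for c,l,p in obs:
            cs,sn=np.cos(v[3]),np.sin(v[3])
            o.append(proj(c,[v[0]+cs*l[0]-sn*l[1],v[1]+sn*l[0]+cs*l[1],v[2]+l[2]])[0]-p)
        return np.ravel(o)
    r=least_squares(f,x0,loss="soft_l1");return r.x,f(r.x)
E
python3 - <<'E'
from h import *
T=lambda u,v:np.array([(u+.5)/10*3-.5+120,(v+.5)/10*3-.5+175])
S=lambda u,v:np.array([(u+.5)/3-.5+225,(v+.5)/3-.5+222])
RT=lambda u,v:np.array([(u-400+.5)/4-.5+280,(v+.5)/4-.5+170])
RS=lambda u,v:np.array([(u-450+.5)*75/350-.5+257,(v+.5)*75/405-.5+135])
for n,a,b in[("flange",T(211,177),S(206,154)),("mark",T(181,304),S(342,193)),("pinL",T(162,164),S(217,102)),("pinR",T(258,181),S(193,181)),
 ("FL",T(52,318),S(316,372)),]:
    print(n,*[np.round(x,4) for x in tri(a,b)])
print("bar",tri(RT(613,180),RS(611,92)),"ptr",tri(RT(595,325),RS(745,212)))
a,ra=fit([("top",(0,0,.058),T(211,177)),("side",(0,0,.058),S(206,153)),("top",(-.0875,0,.0525),T(181,304)),("side",(-.0875,0,.0525),S(342,193)),
 ("top",(.092,.092,.05),T(130,25)),("top",(.092,-.092,.05),T(373,76)),("side",(.092,-.092,.05),S(119,39)),("side",(.092,.092,.05),S(22,238))],[.4,.15,0,0])
print("shaker",a.round(4),ra.round(1))
th=np.deg2rad(30+60*np.arange(6))
obs=[("top",(0,0,.082),RT(613,180)),("side",(0,0,.082),RS(612,80)),("top",(-.026,0,.082),RT(613,228)),("top",(.026,0,.082),RT(613,133)),
("side",(-.026,0,.082),RS(660,82)),("side",(.026,0,.082),RS(562,78)),
("top",(-.082,0,.016),RT(595,325)),("side",(-.082,0,.016),RS(745,212)),("top",(0,0,.038),RT(597,187))]
b,rb=fit(obs,[.4,-.15,.036,0]);print("rack",b.round(4),rb.round(1))
c,s=np.cos(a[3]),np.sin(a[3])
h=a[:2]
for n,p in(("L",tri(T(162,164),S(217,102))[0]),("L2",None)):
  pass
# hub yaw from pins, top view, tip at z=.068
def g(v):
    d=.033*np.array([-np.sin(v[2]),np.cos(v[2])])
    P=np.c_[np.array([v[:2]+d,v[:2]-d]),[.066,.066]]
    return np.r_[(proj("top",P)-[T(162,164),T(258,181)]).ravel(),(proj("side",P)-[S(193,184),S(217,104)]).ravel()]
r=least_squares(g,[h[0],h[1],a[3]]);print("hub",r.x,r.fun.round(1))
E
```

```text
flange [0.4844 0.1808 0.0531] 0.1635
mark [0.3993 0.1969 0.0503] 0.3658
pinL [0.4835 0.2003 0.1241] 2.1311
pinR [ 0.4893  0.1562 -0.0063] 1.8068
FL [0.4018 0.2932 0.009 ] 7.3581
bar (array([ 0.51767224, -0.14830683,  0.11259834]), np.float64(0.12989468308245478)) ptr (array([ 0.44097856, -0.1514584 ,  0.05015115]), np.float64(0.42500795928305024))
shaker [ 0.4837  0.1795 -0.0066 -0.1879] [ 0.7  0.2  0.6  0.5  0.8  0.3  0.9  1.2 -3.6 -1.   0.6  0.4 -1.  -2.
 -1.   0. ]
rack [ 0.5179 -0.1474  0.0369  0.0312] [ 0.2 -0.5 -0.1  0.3  0.7 -0.3 -0.2 -0.9  0.3  0.5  0.   0.  -0.4  1.8
  2.5 -0.3 -0.1 -0.5]
hub [ 0.48595332  0.18092965 -0.14947628] [-0.7  0.2 -0.5  0.2 -0.1 -0.9 -0.2 -0.5]
```

```bash
cat >> h.py <<'E'
def quat(yaw): # tool down, tool x = -rack x
    a=(np.pi+yaw)/2; return [0,np.cos(a),np.sin(a),0]
def st(m=""):
    q=bot.read_tool_rot(); y=2*np.arctan2(q[2],q[1])-np.pi; y=(y+np.pi)%(2*np.pi)-np.pi
    print(m,"t%.2f"%bot.read_clock(),"p",np.round(bot.read_position(),4),"yaw %.4f"%y,"F",np.round(bot.read_ft_force(),2),"M",np.round(bot.read_moment(),3),"w %.3f"%bot.read_gripper_width())
E
python3 - <<'E'
from h import *
x,y,ps=.5178,-.1478,.04
bot.move_pose([x,y,.17],quat(ps)); st("above")
print(bot.move_linear([x,y,.088],speed=.08,until_force=6)); st("down")
bot.set_gripper(0.0,grasp_force=60); st("grip"); print(bot.read_finger_force())
bot.move_linear([x,y,.095],speed=.03); st("lift")
bot.move_linear([x,y,.20],speed=.15); st("up")
import cv2
t=bot.camera("top")[:,:,::-1]; s=bot.camera("side")[:,:,::-1]
cv2.imwrite("pics/lift.png",np.hstack([cv2.resize(t[150:290,270:410],(400,400),interpolation=2),cv2.resize(s[70:210,220:360],(400,400),interpolation=2)]))
E
```

```text
above t2.95 p [ 0.5178 -0.1485  0.1701] yaw 0.0386 F [ 0.49  0.01 -0.3 ] M [ 0.038 -0.007 -0.018] w 1.000
False
down t4.12 p [ 0.5182 -0.148   0.0885] yaw 0.0400 F [ 0.33 -0.66  0.  ] M [-0.006  0.012 -0.028] w 1.003
grip t4.78 p [ 0.5179 -0.1481  0.0881] yaw 0.0399 F [ 0.14 -1.88  0.92] M [-0.193  0.088  0.026] w 0.151
60.9026563167572
lift t5.16 p [ 0.5176 -0.1476  0.0949] yaw 0.0401 F [ 0.11  1.13 -5.16] M [0.01  0.074 0.036] w 0.151
up t6.01 p [ 0.5171 -0.1475  0.1991] yaw 0.0400 F [-0.94 -0.67 -5.13] M [0.024 0.039 0.006] w 0.153
```

View pics/lift.png

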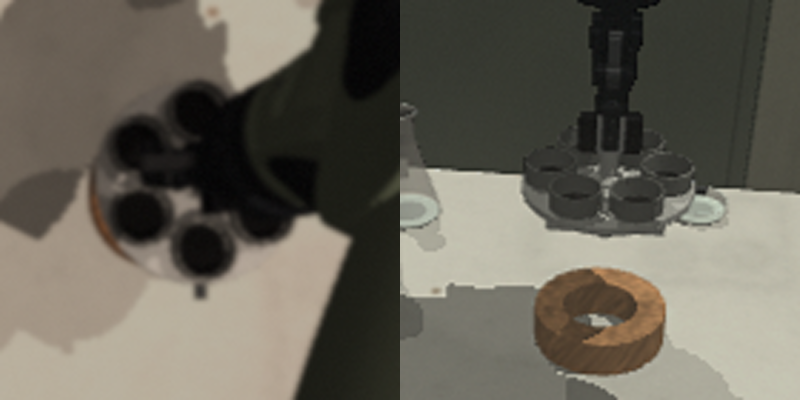

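The rack is lifted level off the cork ring, with the cork ring left in place. The pointer shows at about (200, 291) in the left crop. In the right crop the disc spans columns 522–695. I'll use these to check how it sits in the fingers, then carry it over the hub.

Run:
```python
from h import *
import cv2
T=lambda u,v:np.array([(u+.5)*.35-.5+270,(v+.5)*.35-.5+150])
S=lambda u,v:np.array([(u-400+.5)*.35-.5+220,(v+.5)*.35-.5+70])
p=np.array([.5171,-.1475]);z=.1471
# pointer from top at known z, disc centre column from side
f=lambda v:proj("top",[v[0],v[1],z+.016])[0]-T(200,291)
r=least_squares(f,p).x; d=p-r; print("ptr",r,"dist",np.hypot(*d),"yaw",np.arctan2(d[1],d[0]))
e=np.linspace(0,2*np.pi,90)
ring=lambda x:proj("side",np.c_[x+.072*np.cos(e),p[1]+.072*np.sin(e),np.full(90,z+.018)])
c=ring(p[0])[:,0];print("pred cols",c.min(),c.max(),"seen",S(522,0)[0],S(695,0)[0])
hx,hy,yaw=.4844,.1808,-.17
bot.move_linear([p[0],p[1],.215],speed=.15)
bot.move_linear([hx,hy,.215],speed=.2,rotation=quat(yaw)); 
bot.move_linear([hx,hy,.175],speed=.1); st("above hub")
t=bot.camera("top")[:,:,::-1]; s=bot.camera("side")[:,:,::-1]
cv2.imwrite("pics/hub.png",np.hstack([cv2.resize(t[150:310,110:270],(400,400),interpolation=2),cv2.resize(s[170:360,205:395],(400,400),interpolation=2)]))
```

```text
ptr [ 0.43949182 -0.1503153 ] dist 0.07765922365677758 yaw 0.03625989472242276
pred cols 262.24008361012045 323.0693190991668 seen 262.375 322.925
above hub t8.71 p [0.4846 0.1806 0.1751] yaw -0.1705 F [-0.78  0.03 -5.28] M [ 0.003 -0.026 -0.054] w 0.154
```

View pics/hub.png

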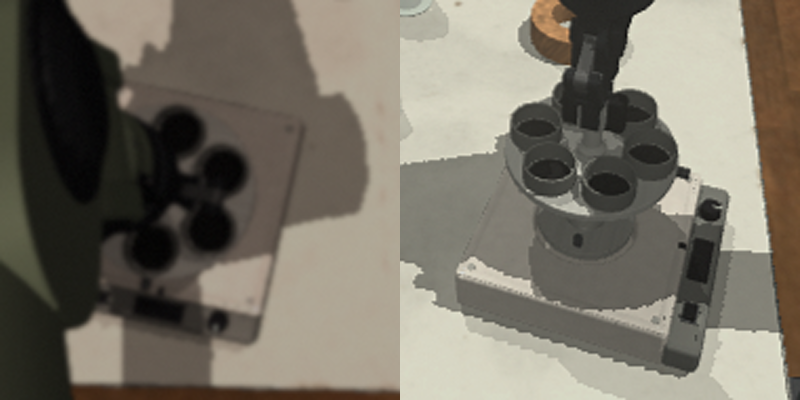

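The rack hangs over the hub, with the pointer on the home-mark side. The near hub pin shows at (578, 240) in the right crop, below the disc. Now I'll feel down.

Run:
```python
from h import *
hx,hy=.4847,.1806
bot.move_linear([hx,hy,.142],speed=.08); st("pre")
print(bot.move_linear([hx,hy,.109],speed=.012,until_force=4)); st("contact")
```

```text
pre t9.38 p [0.4847 0.1806 0.1421] yaw -0.1699 F [-0.48  0.91 -5.13] M [-0.049 -0.033  0.009] w 0.152
True
contact t11.61 p [0.4852 0.1812 0.1118] yaw -0.1697 F [-0.36 -0.45  5.54] M [ 0.034 -0.058 -0.007] w 0.152
```

Run:
```python
from h import *
hx,hy=.4847,.1806
print(bot.move_linear([hx,hy,.1100],speed=.008,until_force=4)); st("press")
bot.wait(.2); st("settled")
bot.set_gripper(0.0,grasp_force=40); st("g40")
z=.1118
bot.move_linear([hx,hy,z],speed=.01,rotation=quat(-.17)); st("relax")
for y in(-.12,-.07):
    bot.move_linear([hx,hy,z],speed=.01,rotation=quat(y)); st("yaw")
```

```text
True
press t11.82 p [0.4853 0.1812 0.1116] yaw -0.1693 F [-1.2   0.28  4.47] M [ 0.058  0.215 -0.002] w 0.157
settled t12.02 p [0.4853 0.1812 0.1116] yaw -0.1694 F [-0.65  1.3   5.58] M [0.027 0.275 0.006] w 0.153
g40 t12.23 p [0.4853 0.1812 0.1116] yaw -0.1693 F [-1.38 -0.45  6.4 ] M [ 0.023  0.207 -0.001] w 0.154
relax t12.49 p [0.485  0.1811 0.1118] yaw -0.1698 F [ 1.45  2.31 -1.38] M [ 0.731 -0.396  0.049] w 0.155
yaw t12.74 p [0.4849 0.181  0.1118] yaw -0.1207 F [ 1.53  3.66 -1.18] M [ 0.855 -0.491  0.104] w 0.151
yaw t12.99 p [0.4849 0.181  0.1118] yaw -0.0715 F [ 2.17  4.05 -1.33] M [ 1.011 -0.553  0.137] w 0.153
```

```bash
cat >> h.py <<'E'
def swing(c,z,ys,lim=.35):
    c=np.array(c,float)
    for y in ys:
        bot.move_linear([c[0],c[1],z],speed=.01,rotation=quat(y))
        F=np.mean([bot.read_ft_force() for _ in range(3)],0);m=np.mean([bot.read_moment()[2] for _ in range(3)])
        print("%.2f"%y,np.round(F,1),"Mz %.3f"%m,np.round(bot.read_position(),4))
        if abs(m)>lim or np.hypot(F[0],F[1])>15: print("STOP");break
        c[:2]+=-0*F[:2]
    return c
E
python3 - <<'E'
from h import *
swing([.4853,.1812],.1118,[-.07,0,.1,.2,.3,.4]); st()
E
```

```text
-0.07 [ 0.9  3.2 -0.8] Mz 0.037 [0.4851 0.1811 0.1118]
0.00 [ 1.1  2.8 -0.1] Mz 0.100 [0.4851 0.1811 0.1118]
0.10 [-0.5  2.3  0.6] Mz 0.081 [0.4851 0.1811 0.1118]
0.20 [ 0.3  2.5 -0.5] Mz 0.115 [0.4851 0.1811 0.1117]
0.30 [-0.4  2.4 -1.4] Mz 0.083 [0.4851 0.181  0.1117]
0.40 [ 0.6  0.6 -1.2] Mz 0.110 [0.4851 0.181  0.1117]
 t14.49 p [0.4851 0.181  0.1117] yaw 0.3955 F [ 0.58  0.64 -1.21] M [ 0.352 -0.044  0.11 ] w 0.157
```

Run:
```python
from h import *
import cv2
swing([.4853,.1812],.1118,[.44,.47,.50]); st()
bot.wait(.2)
s=bot.camera("side")[:,:,::-1];t=bot.camera("top")[:,:,::-1]
swing([.4853,.1812],.1118,[.40,.2,0,-.19]); st()
s2=bot.camera("side")[:,:,::-1];t2=bot.camera("top")[:,:,::-1]
f=lambda a,b:cv2.resize(a,b,interpolation=2)
cv2.imwrite("pics/sw.png",np.vstack([np.hstack([f(t[170:300,120:250],(300,300)),f(s[200:360,215:375],(300,300))]),np.hstack([f(t2[170:300,120:250],(300,300)),f(s2[200:360,215:375],(300,300))])]))
```

```text
0.44 [-0.6  0.7 -0.3] Mz 0.059 [0.4852 0.181  0.1117]
0.47 [ 0.2  0.8 -0.1] Mz 0.013 [0.4852 0.181  0.1117]
0.50 [-0.7 -0.2 -1. ] Mz 0.010 [0.4852 0.1811 0.1117]
 t15.24 p [0.4852 0.1811 0.1117] yaw 0.4987 F [-0.7  -0.19 -0.97] M [0.131 0.046 0.01 ] w 0.151
0.40 [-0.7  0.4 -1.2] Mz -0.102 [0.4852 0.1811 0.1117]
0.20 [-0.2 -0.1 -0.5] Mz -0.148 [0.4852 0.1812 0.1118]
0.00 [-0.8  0.4 -1.6] Mz -0.124 [0.4852 0.1812 0.1118]
-0.19 [-1.2  0.9 -1.6] Mz -0.030 [0.4852 0.1813 0.1118]
 t16.83 p [0.4852 0.1813 0.1118] yaw -0.1857 F [-1.24  0.91 -1.56] M [ 0.233  0.18  -0.03 ] w 0.152
```

View pics/sw.png

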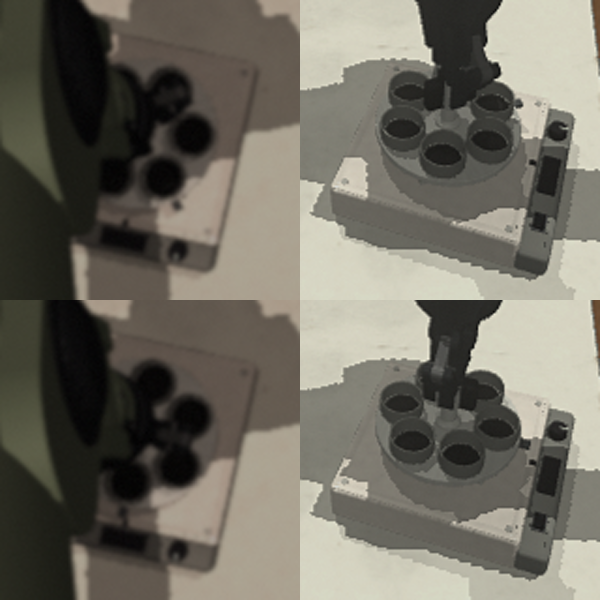

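Top row (anticlockwise end): the pointer is at (177, 205) in the top view, well away from the mark at (125, 222). Bottom row (back home): it is at (123, 512), close to the mark. The rack sits low and level on the hub. Next the clockwise rock, then home and a final check before release.

Run:
```python
from h import *
import cv2
swing([.4853,.1812],.1117,[-.3,-.5,-.65,-.78,-.84,-.88]); st("cw end"); bot.wait(.2)
swing([.4853,.1812],.1117,[-.7,-.5,-.35,-.187]); st("home")
s=bot.camera("side")[:,:,::-1];t=bot.camera("top")[:,:,::-1]
f=lambda a:cv2.resize(a,(400,400),interpolation=2)
cv2.imwrite("pics/home.png",np.hstack([f(t[230:290,145:205]),f(s[255:315,315:375])]))
for y in(-.187,):
    c,n=np.cos(y),np.sin(y);h=np.array([.4852,.1812])
    for nm,r,z in(("ptr",.079,.075),("mark",.0875,.0525)):
        P=[h[0]-r*c,h[1]-r*n,z];a=proj("top",P)[0];b=proj("side",P)[0]
        print(nm,(a-[145,230]+.5)*400/60,(b-[315,255]+.5)*400/60+[400,0])
```

```text
-0.30 [-0.7  1.4 -0.9] Mz -0.093 [0.4853 0.1813 0.1118]
-0.50 [-1.   0.9 -0.8] Mz -0.120 [0.4853 0.1813 0.1118]
-0.65 [-1.1  1.2 -0.6] Mz -0.135 [0.4854 0.1813 0.1118]
-0.78 [-1.7  2.1 -1.6] Mz -0.144 [0.4854 0.1813 0.1117]
-0.84 [-0.6  1.9 -0.4] Mz -0.073 [0.4854 0.1813 0.1117]
-0.88 [ 0.   1.1 -0.8] Mz -0.022 [0.4854 0.1813 0.1117]
cw end t18.62 p [0.4854 0.1813 0.1117] yaw -0.8775 F [ 0.04  1.1  -0.85] M [ 0.61   0.089 -0.022] w 0.149
-0.70 [-0.   2.4 -0.3] Mz 0.110 [0.4854 0.1813 0.1117]
-0.50 [-1.   2.4 -0.8] Mz 0.073 [0.4853 0.1813 0.1117]
-0.35 [-0.6  2.8 -0.2] Mz 0.146 [0.4852 0.1812 0.1117]
-0.19 [-0.2  2.1  0. ] Mz 0.132 [0.4852 0.1812 0.1117]
home t20.12 p [0.4852 0.1812 0.1117] yaw -0.1913 F [-0.24  2.13  0.04] M [0.626 0.147 0.132] w 0.154
ptr [187.39008819 217.56761223] [543.46644501 146.39196644]
mark [193.83770321 240.37848366] [564.41711678 206.82165929]
```

View pics/home.png

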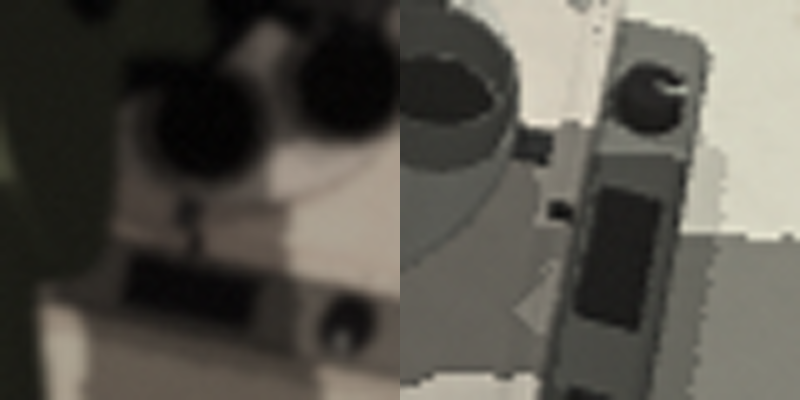

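The pointer at (188, 212) lines up with the mark at (195, 242), close to where both were predicted. The side view agrees to within about 0.02 rad. I'll trim slightly, press lightly home and release.

Run:
```python
from h import *
import cv2
swing([.4853,.1812],.1117,[-.193])
bot.move_linear([.4853,.1811,.1108],speed=.008,until_force=4); st("press")
bot.set_gripper(1.0); st("open")
bot.move_linear([.4853,.1812,.19],speed=.08,until_force=6); st("up")
bot.move_pose([.36,-.1,.3],quat(0)); bot.wait(.3); st("away")
s=bot.camera("side")[:,:,::-1];t=bot.camera("top")[:,:,::-1]
f=lambda a:cv2.resize(a,(400,400),interpolation=2)
cv2.imwrite("pics/end.png",np.hstack([f(t[180:290,130:240]),f(s[210:350,230:370])]))
```

```text
-0.19 [-0.1  1.9  0.6] Mz 0.087 [0.4852 0.1812 0.1117]
press t20.68 p [0.4853 0.1813 0.1116] yaw -0.1934 F [-0.85  0.09  5.26] M [0.061 0.236 0.043] w 0.156
open t21.38 p [0.4844 0.1819 0.1109] yaw -0.1923 F [-0.83 -0.02 -0.35] M [ 0.001 -0.042 -0.007] w 0.999
up t22.52 p [0.4849 0.1811 0.1894] yaw -0.1923 F [ 0.21  0.13 -0.15] M [ 0.009  0.043 -0.03 ] w 0.999
away t24.06 p [ 0.3602 -0.0995  0.2997] yaw 0.0012 F [-0.03  0.48 -0.09] M [-0.031  0.026  0.016] w 0.997
```

View pics/end.png

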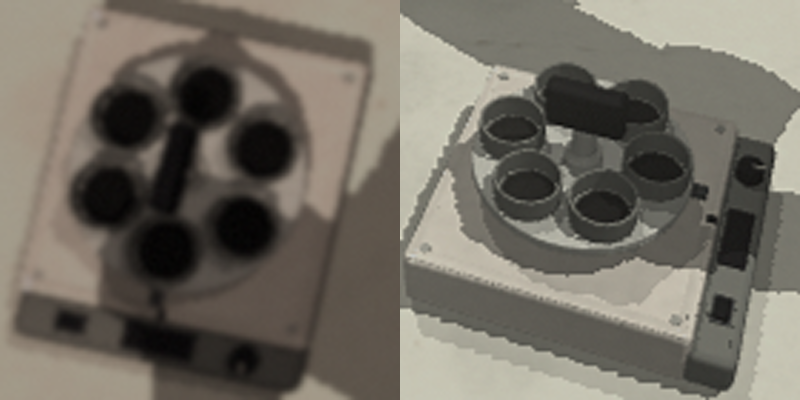

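The rack sits level on the hub, released, with the pointer at (155, 298) directly above the home mark at (160, 313).

```bash
python3 -c "
from cell import bot
print(bot.close_job())"
```

```text
the job is handed in; nothing more can be done
None
```

The rack is home on the hub and released with its pointer at the home mark, after rocking freely about 0.69 rad anticlockwise then clockwise; the job was handed in at about 24 s with the glassware untouched.

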